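# Tip the last sugar lumps out of a flap-front caddy

## Robot

A 7-joint arm with a two-finger parallel gripper is mounted at the origin on the work surface. World frame = base frame: x ahead of the robot, y to its left, z up, the work surface at z = 0. Lengths are in m, angles in rad, forces in N, time in s.
With the tool pointing down it reaches from about 0.35 to 0.9 m from the base axis. Payload 8.1 kg.
Tool frame: the origin (TCP) lies on the centre line of the jaws, within the pads' length; the fingertips stand 19 mm ahead of it and the grasp point (between the pads) is the TCP; z points along the fingers, y is the direction in which the jaws open and shut (so a half turn about z gives the same grasp; the last joint's range is limited). The gripper opens to 92 mm and grips with 3 to 60 N. Pads are 19 mm wide; open, the fingers measure 130 mm over their backs; the gripper's body (75 mm by 190 mm) begins 47 mm behind the grasp point.
Start: joints at [1.078, 0.434, 0.025, 1.573, -0.012, 1.134, -0.075], TCP at [0.237, -0.578, 0.223] pointing down, gripper open.
Joint ranges: [-2.62, 2.62], [-0.44, 2.09], [-1.27, 1.32], [0.08, 2.57], [-1.32, 4.46], [0.12, 2], [-2.74, 2.74]. Speed limits (rad/s): [2.22, 2.22, 3.01, 3.01, 3.14, 3.14, 3.14].

## Interface

Orientations are given as a rotation vector (axis times angle).
In Python, from cell import monitor, imaging, workorder, outline_of gives the robot as it stands.
- The arm moves only by the tool move_arm, never from a script. Its argument "series" is a list of rows, each a list of 6 numbers: the shift along the world's x, y, z in cm, then the turn, a rotation vector about the world's x, y, z in degrees. A call has 1 to 8 rows; each row shifts and turns the commanded pose from where the row before left it; what a row does not reach is not made up. A row lasts 1/10 s, in which the tool goes at most 50 mm and 8.59 degrees, less where a joint would pass 70% of its speed; a pose out of reach is approached as far as the arm can. A call with a gripper value outside its range is refused whole. "grip" is the opening, from 0 (shut) to 1 (fully open), set as the call begins (left out, the last holds). The fingers move at their own pace and stop on an object; "force" is the grip in N (left out, the last holds). Time passes only in rows, so rows that do not move let the fingers close. It gives the time, the measured TCP pose, the force and the opening at its end, in the units of the state.
- monitor.observe(): the state, without advancing time (a new reading comes with each control period).
- imaging.get_image(name): name is "side" or "top"; returns a dict with "color" (400x640x3 uint8, red, green, blue), "fx", "fy", "cx", "cy" (pixels), "rvec" (rotation vector, rad) and "tvec" (3), from world to camera coordinates, as OpenCV has them. Camera axes: x right, y down, z forward; pixel columns grow to the right and rows downward; lengths in m; the calibration is good to about 2 mm. A picture is of the moment at which its call begins. There is no depth.
- workorder.sign_off(): hands the job in, once; it reports no verdict.
Trained networks look in the newest picture that a camera, given by its name, has taken for a name from the list of things; names that differ only in an ending like _2 or _b are one class to them, and where a whole thing is asked for, a point or a joint stands for the part that bears it (a point fixed in the world has none). Each returns a list of dicts, best first, with "p" (0 to 1); they miss things now and then, are a little off and sometimes report something else, mostly with a low value. They report only what shows in the picture. A call takes as long as a camera call. They do not tell look-alikes from the thing itself.
- outline_of(camera, thing): "mask" (400x640 bool, what is visible of it) and "rect" ([left, top, width, height] in pixels, round what is visible of it).
The state is a dict: "clock": time; "joints": joint angles; "dq": joint speeds; "joint_efforts": joint torques, N m; "position": TCP position; "ee_rot": TCP orientation; "force": force on the tool from outside, world axes, zero at the start; "ft_torque": the same for the moment, N m; "width": opening from 0.0 (shut) to 1.0 (fully open).
Only numpy, scipy, OpenCV 4.12 (cv2) and the standard library are available. Lean on these libraries where they do the work, as an engineer would, in place of code of your own. Each camera call takes 0.05 s, during which the arm holds its last target. There are 200 camera calls.

## Task

Lift the long, low sugar caddy (the one with the front flap) by its wooden handle and tip it, flap end down and low over the wide white bowl, just far enough that the flap swings open and both sugar lumps slide out into the bowl. Then stand the caddy gently back upright where it stood. Never turn it upside down, and leave the bowl standing upright.

Things in the scene. Friction and masses are not known exactly. Their poses are not given: they have to be found in the camera images.
- caddy: Long, low sugar caddy, 0.3 kg: box 120 (x) x 64 (y) x 70 mm high, clear sides and roof, metal ends and 4 mm floor. Origin: centre of underside, z up. Mouth: the whole front end, x = -60 (it faces about the robot's left, +y, at the start); the floor runs on as a tongue to x = -72. A 58 mm flap, hinged at the mouth's top edge, swings out by its own weight when tipped. The tea tin (156 mm high) is not it.
- caddy_grip (a point): Centre of the caddy's wooden handle bar, 103 mm straight above the caddy's origin; axes as the caddy's. The bar runs along x, 90 mm long, 22 wide, 22 high, with 22 mm of free air between it and the roof; its two posts stand 38 mm before and behind this point. Grip it at the middle, across y.
- bowl: The wide white ceramic bowl, round, 170 mm across the rim, 50 mm high, flat inside over the middle 76 mm; loose, about 0.45 kg. Origin: centre of its underside. (A small white bowl, 90 mm across, is not this one.)
- lump_a: Brown sugar lump, 26 x 18 x 16 mm, 12 g, lying loose on the caddy's floor behind the flap at the start. Origin: centre of its underside. The lumps begin to slide when the caddy is tipped 15 to 25 degrees; 30 to 40 degrees, held for a second, empties it.
- lump_b: The second brown sugar lump, same size and also in the caddy at the start. Origin: centre of its underside.
Mind the look-alikes: they are no part of the job. Leave any orange or purple look-alike of the caddy alone.

How it is judged:
By the outcome, as a careful person would: the job done as asked, in the order asked, and still so for the second after the job is handed in, with the robot touching nothing.
It also fails if it takes over 53 s, if anything falls off the work surface, if the arm or the gripper's body presses on something with over 40 N, if the wrist force passes 120 N, or if a joint passes its speed limit or range.

## Working session

There is one attempt and no reset: what is moved stays moved. The work goes in short steps, Python scripts to look and compute and a tool call to move; the robot and the scene stay as the last step left them, time stands still between calls to the robot, and variables do not carry over. Pictures are saved under pics/ and viewed, about 8 in all and at most 12, crops included, and the job is handed in when it is done.

Besides the shell and the picture viewer there is one more tool, called after "Emit:" in YAML: its name, and indented under it one key for each argument. move_arm: Moves the arm, as the interface text tells. Its arguments: {"type":"object","properties":{"series":{"type":"array"},"grip":{"type":"number"},"force":{"type":"number"}},"required":["series"]}

```bash
mkdir -p pics; ls
cat > h.py <<'E'
import numpy as np, cv2
from cell import monitor, imaging, workorder, outline_of
def snap(n,f):
    d=imaging.get_image(n); cv2.imwrite(f,cv2.cvtColor(d["color"],cv2.COLOR_RGB2BGR)); return d
def ray(d,u,v):
    R=cv2.Rodrigues(np.array(d["rvec"],float))[0]; t=np.array(d["tvec"],float).ravel()
    r=R.T@np.array([(u-d["cx"])/d["fx"],(v-d["cy"])/d["fy"],1]); return -R.T@t, r/np.linalg.norm(r)
def atz(d,u,v,z):
    c,r=ray(d,u,v); return c+r*(z-c[2])/r[2]
def proj(d,P):
    K=np.array([[d["fx"],0,d["cx"]],[0,d["fy"],d["cy"]],[0,0,1]],float)
    return cv2.projectPoints(np.array(P,float).reshape(-1,3),np.array(d["rvec"],float),np.array(d["tvec"],float),K,None)[0].reshape(-1,2)
E
python3 - <<'E'
from h import *
for n in("top","side"):
    d=snap(n,f"pics/{n}0.png"); c,r=ray(d,320,200); print(n,c.round(3),r.round(3),d["fx"])
    for t in("caddy","bowl","caddy_grip"):
        for o in outline_of(n,t): print(t,round(o["p"],2),o["rect"])
s=monitor.observe();print(s)
E
```

```text
pics
top [ 0.371 -0.031  1.048] [ 0.214  0.004 -0.977] 368.332016724074
caddy 0.96 [389.5, 240.1, 55.0, 27.1]
caddy 0.71 [424.3, 136.6, 54.1, 33.1]
caddy 0.62 [308.3, 180.2, 46.7, 30.3]
bowl 0.62 [172.6, 196.1, 62.5, 62.8]
caddy_grip 0.98 [424.3, 131.5, 53.5, 38.2]
caddy_grip 0.84 [388.6, 238.7, 60.0, 32.5]
caddy_grip 0.55 [308.5, 177.7, 44.9, 29.1]
side [ 0.347 -0.646  0.719] [ 0.252  0.693 -0.675] 365.66390565279875
caddy 0.87 [276.0, 290.4, 44.4, 76.5]
caddy 0.81 [320.6, 192.2, 40.4, 63.7]
caddy 0.68 [418.4, 296.4, 78.8, 87.2]
bowl 0.92 [245.7, 140.2, 53.1, 37.6]
caddy_grip 0.88 [274.0, 287.6, 47.1, 83.0]
caddy_grip 0.75 [420.0, 298.7, 80.0, 84.4]
caddy_grip 0.63 [321.7, 194.5, 39.0, 62.0]
{'clock': 0.4, 'joints': array([ 1.07836831,  0.43461145,  0.02499477,  1.57332202, -0.01157508,
        1.13399851, -0.07509958]), 'dq': array([ 0.0004145 ,  0.00013001,  0.00012824, -0.00129953,  0.00076768,
       -0.00049515, -0.00021049]), 'joint_efforts': array([-1.71953772e-03, -6.66977262e+01,  9.82573070e-01, -3.14414048e+01,
       -6.06035208e-02,  3.55879823e-02,  6.58777003e-05]), 'position': array([ 0.23746041, -0.57806955,  0.22302522]), 'ee_rot': array([-3.08195176e+00, -6.08327526e-01,  1.35883391e-04]), 'force': array([-0.49356622, -0.31890587,  0.38360588]), 'ft_torque': array([ 0.05802892,  0.00099295, -0.02020874]), 'width': 0.9979981680576049}
```

View pics/top0.png

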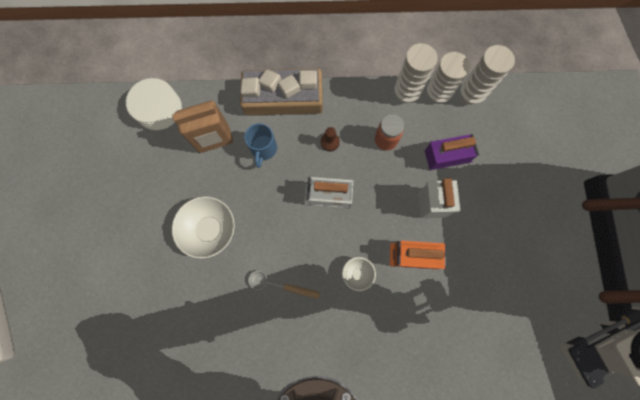

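View pics/side0.png

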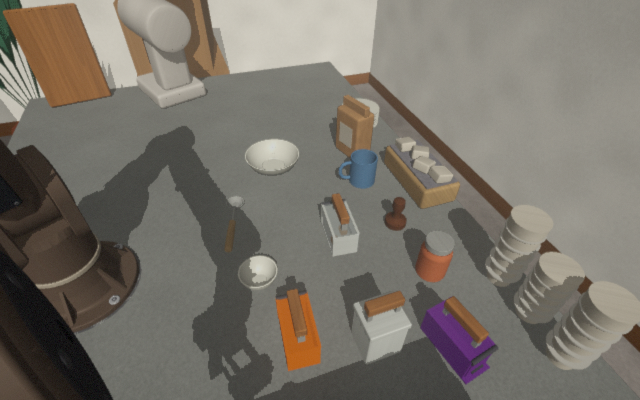

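The clear caddy is at top (331,190) and side (340,225). The wide bowl is at top (203,228) and side (272,158). The tin is at top (445,197), and the orange and purple boxes are decoys. I'll zoom in on the caddy for its pose.

Run:
```python
from h import *
a=cv2.imread("pics/top0.png")[165:225,290:370]; b=cv2.imread("pics/side0.png")[185:260,300:375]
a=cv2.resize(a,None,fx=5,fy=5,interpolation=cv2.INTER_CUBIC); b=cv2.resize(b,None,fx=5,fy=5,interpolation=cv2.INTER_CUBIC)
o=np.zeros((375,775,3),np.uint8); o[:300,:400]=a; o[:,400:]=b; cv2.imwrite("pics/z0.png",o)
D={n:imaging.get_image(n) for n in("top","side")}
# wood bar by colour
from scipy.ndimage import label
for n,(x0,y0,x1,y1) in {"top":(305,175,360,212),"side":(318,190,365,260)}.items():
    h=cv2.cvtColor(D[n]["color"],cv2.COLOR_RGB2HSV); m=((h[...,0]<18)&(h[...,1]>110))
    mm=np.zeros_like(m); mm[y0:y1,x0:x1]=m[y0:y1,x0:x1]
    ys,xs=np.nonzero(mm); r=cv2.minAreaRect(np.c_[xs,ys].astype(np.float32)); print(n,len(xs),r,cv2.boxPoints(r).round(1).tolist())
    if n=="top": print([atz(D[n],u,v,.114).round(4).tolist() for u,v in cv2.boxPoints(r)],atz(D[n],*r[0],.112))
    ow=[o for o in outline_of(n,"bowl")][0]
    e=cv2.fitEllipse(max(cv2.findContours(ow["mask"].astype(np.uint8),0,1)[0],key=len)); print("bowl",e, atz(D[n],*e[0],.05))
```

```text
top 244 ((330.4499816894531, 186.65000915527344), (31.522262573242188, 7.669650554656982), 4.39870548248291) [[314.3999938964844, 189.3000030517578], [315.0, 181.60000610351562], [346.5, 184.0], [345.8999938964844, 191.6999969482422]]
[[0.6051, -0.0137, 0.114], [0.6257, -0.0157, 0.114], [0.6169, -0.0979, 0.114], [0.5964, -0.0956, 0.114]] [ 0.61150176 -0.05579899  0.112     ]
bowl ((203.14593505859375, 227.20550537109375), (58.32319641113281, 62.90873336791992), 47.91033935546875) [0.52281955 0.29253168 0.05      ]
side 258 ((340.4999694824219, 208.0), (30.756874084472656, 9.312498092651367), 70.01689147949219) [[330.8999938964844, 195.10000610351562], [339.6000061035156, 192.0], [350.1000061035156, 220.89999389648438], [341.3999938964844, 224.0]]
bowl ((271.53179931640625, 156.00682067871094), (33.82907485961914, 51.52131271362305), 85.79937744140625) [0.52133841 0.28067429 0.05      ]
```

View pics/z0.png

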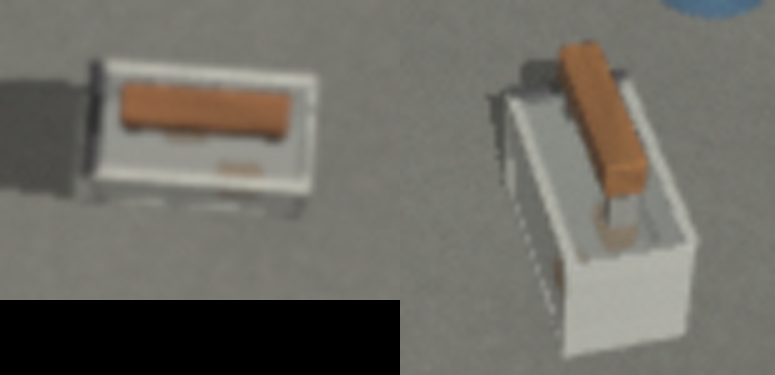

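```bash
cat > fit.py <<'E'
from h import *
from scipy.optimize import least_squares
D={n:imaging.get_image(n) for n in("top","side")}
B={n:outline_of(n,"bowl")[0]["rect"] for n in D}
a=np.linspace(0,2*np.pi,90); ring=lambda r,z:np.c_[r*np.cos(a),r*np.sin(a),0*a+z]
P=np.r_[ring(.085,.05),ring(.045,0)]
def res(p):
    o=[]
    for n in D:
        q=proj(D[n],P+[p[0],p[1],0]); l,t,w,h=B[n]; o+=list(np.r_[q.min(0),q.max(0)]-[l,t,l+w,t+h])
    return o
E
python3 - <<'E'
from fit import *
s=least_squares(res,[.52,.29]); print("bowl",s.x,np.round(s.fun,1))
# caddy: bar 8 corners silhouette vs bar pixel bounds + roof corners clicked
T=np.array([[100,60],[318,72],[312,192],[88,180]])/5+[290,165]
S=np.array([[505,97],[572,262],[697,240]])/5+[220,185]
print("roof",[atz(D["top"],u,v,.07).round(3).tolist() for u,v in T],np.mean([atz(D["top"],u,v,.07) for u,v in T],0))
print("roof side",[atz(D["side"],u,v,.07).round(3).tolist() for u,v in S])
def tr(p,X):
    c,s_=np.cos(p[2]),np.sin(p[2]); X=np.array(X,float); return np.c_[p[0]+c*X[:,0]-s_*X[:,1],p[1]+s_*X[:,0]+c*X[:,1],X[:,2]]
bar=[[x,y,z] for x in(-.045,.045) for y in(-.011,.011) for z in(.092,.114)]
roof=[[-.06,.032,.07],[.06,.032,.07],[.06,-.032,.07],[-.06,-.032,.07]]
bb={"top":(314.3,181.4,347.3,192.2),"side":(332.0,193.2,349.8,224.2)}
bb={"top":(290+120/5,165+82/5,290+292/5,165+138/5),"side":(220+560/5,185+42/5,220+648/5,185+196/5)}
def cat(n):
    import itertools
# orientation of corner order: +x back(-y world); caddy y -> world +x
def r2(p):
    o=[]
    for n in D:
        q=proj(D[n],tr(p,bar)); o+=list(np.r_[q.min(0),q.max(0)]-bb[n])
    o+=list((proj(D["top"],tr(p,roof))-T).ravel())
    o+=list((proj(D["side"],tr(p,[roof[3],roof[2],roof[1]]))-S).ravel()); return o
s=least_squares(r2,[.61,-.056,-1.68],loss="soft_l1"); print("caddy",s.x,np.degrees(s.x[2]),np.round(r2(s.x),1))
for nm,u,v in(("mug",262,140),("tintop",205,115),("tea",450,185),("spoon",255,278)): print(nm,atz(D["top"],u,v,.09).round(2))
E
```

```text
bowl [0.52333736 0.29021286] [ 1.4 -2.3  0.2 -1.1 -4.5  0.1  0.2 -2. ]
roof [[0.651, -0.001, 0.07], [0.641, -0.121, 0.07], [0.574, -0.115, 0.07], [0.584, 0.006, 0.07]] [ 0.61249256 -0.05783066  0.07      ]
roof side [[0.586, 0.004, 0.07], [0.577, -0.114, 0.07], [0.639, -0.121, 0.07]]
caddy [ 0.6127934  -0.05783717 -1.65847193] -95.02344208796771 [-0.2 -0.5  0.2  0.4 -1.3 -0.9  0.9  1.1 -0.2  0.5 -0.3  0.6 -0.1 -0.7
  0.6 -0.9  0.1 -0.3 -0.5  0.4  0.1 -0.1]
mug [0.75 0.13 0.09]
tintop [0.83 0.29 0.09]
tea [ 0.61 -0.38  0.09]
spoon [0.38 0.14 0.09]
```

Emit:
move_arm:
  series:
    - [0,0,3,0,0,0]
    - [0,0,3,0,0,0]
    - [3,3,2,0,0,4]
    - [4,4,0,0,0,7]
    - [4,4,0,0,0,7]
    - [4,4,0,0,0,7]
  grip: 1

```text
clock: 1.4
position: [0.3747, -0.4407, 0.3036]
ee_rot: [2.874, 1.267, 0.0]
force: [1.1, -1.5, -0.1]
width: 0.999
```

Emit:
move_arm:
  series:
    - [2.4,3.9,0,0,0,4.7]
    - [2.4,3.9,0,0,0,4.7]
    - [2.4,3.9,0,0,0,4.7]
    - [2.4,3.9,0,0,0,4.7]
    - [2.4,3.9,0,0,0,4.7]
    - [2.4,3.9,0,0,0,4.7]
    - [2.4,3.9,0,0,0,4.7]
    - [2.4,3.9,0,0,0,4.7]

```text
clock: 2.2
position: [0.5663, -0.1285, 0.3034]
ee_rot: [2.314, 2.124, 0.0]
force: [0.3, -0.6, -0.0]
width: 1.003
```

Emit:
move_arm:
  series:
    - [2.0,3.0,0,0,0,0]
    - [1,2.5,0,0,0,0]
    - [0,0,0,0,0,0]
    - [0,0,0,0,0,0]
    - [0,0,0,0,0,0]

```text
clock: 2.7
position: [0.5952, -0.0765, 0.3031]
ee_rot: [2.319, 2.119, -0.001]
force: [0.1, -0.4, 0.1]
width: 1.005
```

Run:
```python
from h import *
s=monitor.observe();R=cv2.Rodrigues(s["ee_rot"])[0];print(s["position"],s["joints"].round(2),R.round(3),np.degrees(np.arctan2(R[1,1],R[0,1])))
```

```text
[ 0.59522933 -0.07647107  0.30310539] [ 0.33  0.38 -0.41  1.49  0.15  1.31 -0.19] [[ 0.09   0.996 -0.   ]
 [ 0.996 -0.09  -0.001]
 [-0.001 -0.    -1.   ]] -5.163629912121129
```

Emit:
move_arm:
  series:
    - [1.76,1.87,0,0,0,0]
    - [0,0,-3.5,0,0,0]
    - [0,0,-3.5,0,0,0]
    - [0,0,-3.5,0,0,0]
    - [0,0,-2.5,0,0,0]
    - [0,0,-1,0,0,0]
    - [0,0,0,0,0,0]
    - [0,0,0,0,0,0]

```text
clock: 3.5
position: [0.6139, -0.0569, 0.1645]
ee_rot: [2.318, 2.119, 0.002]
force: [1.0, 0.5, 0.1]
width: 1.0
```

Run:
```python
from h import *
d=snap("top","pics/t1.png");e=snap("side","pics/s1.png")
a=cv2.imread("pics/top0.png")
A=cv2.resize(cv2.imread("pics/t1.png")[140:240,270:370],(400,400),interpolation=2);B=cv2.resize(cv2.imread("pics/s1.png")[160:260,290:390],(400,400),interpolation=2)
cv2.imwrite("pics/z1.png",np.hstack([A,B]));print(monitor.observe()["position"])
```

```text
[ 0.61420048 -0.05656558  0.16491692]
```

View pics/z1.png

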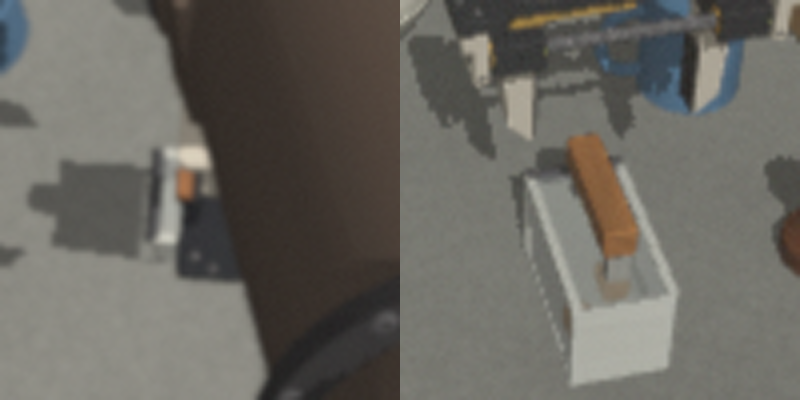

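The crop shows the fingers straddling the bar, which runs from (585,140) to (620,250), so I'll descend and grip.

Emit:
move_arm:
  series:
    - [-0.1,-0.1,-1.5,0,0,0]
    - [0,0,-1.5,0,0,0]
    - [0,0,-1.5,0,0,0]
    - [0,0,-1,0,0,0]
    - [0,0,-0.6,0,0,0]
    - [0,0,0,0,0,0]
    - [0,0,0,0,0,0]

```text
clock: 4.3
position: [0.6124, -0.0573, 0.1024]
ee_rot: [2.317, 2.121, 0.0]
force: [-0.5, -0.7, 0.1]
width: 1.0
```

Emit:
move_arm:
  series:
    - [0,0,0,0,0,0]
    - [0,0,0,0,0,0]
    - [0,0,0,0,0,0]
    - [0,0,0,0,0,0]
    - [0,0,0,0,0,0]
    - [0,0,0,0,0,0]
    - [0,0,0,0,0,0]
    - [0,0,0,0,0,0]
  grip: 0
  force: 45

```text
clock: 5.1
position: [0.6122, -0.0574, 0.1022]
ee_rot: [2.317, 2.121, 0.0]
force: [0.1, 0.2, 0.5]
width: 0.353
```

Emit:
move_arm:
  series:
    - [0,0,0,0,0,0]
    - [0,0,0,0,0,0]
    - [0,0,0,0,0,0]

```text
clock: 5.4
position: [0.6123, -0.0574, 0.1021]
ee_rot: [2.317, 2.121, 0.0]
force: [0.0, -0.3, -1.0]
width: 0.235
```

Emit:
move_arm:
  series:
    - [0,0,0.5,0,0,0]
    - [0,0,1,0,0,0]
    - [0,0,1.5,0,0,0]
    - [0,0,1.5,0,0,0]
    - [0,0,1.5,0,0,0]
    - [0,0,1.2,0,0,0]
    - [0,0,0.8,0,0,0]
    - [0,0,0,0,0,0]

```text
clock: 6.2
position: [0.6129, -0.0574, 0.1837]
ee_rot: [2.316, 2.12, 0.002]
force: [-0.1, 0.1, -3.8]
width: 0.233
```

Emit:
move_arm:
  series:
    - [-0.3,0.7,0,0,0,0]
    - [-0.5,1.1,0,0,0,0]
    - [-0.6,1.4,0,0,0,0]
    - [-0.6,1.5,0,0,0,0]
    - [-0.6,1.5,0,0,0,0]
    - [-0.6,1.5,0,0,0,0]
    - [-0.6,1.5,0,0,0,0]
    - [-0.6,1.5,0,0,0,0]

```text
clock: 7.0
position: [0.5676, 0.0511, 0.1822]
ee_rot: [2.317, 2.121, 0.0]
force: [0.5, 0.4, -3.7]
width: 0.234
```

Emit:
move_arm:
  series:
    - [-0.6,1.5,0,0,0,0]
    - [-0.6,1.5,0,0,0,0]
    - [-0.6,1.5,0,0,0,0]
    - [-0.6,1.5,0,0,0,0]
    - [-0.6,1.4,0,0,0,0]
    - [-0.6,1.4,0,0,0,0]
    - [-0.6,1.4,0,0,0,0]
    - [-0.6,1.2,0,0,0,0]

```text
clock: 7.8
position: [0.5196, 0.165, 0.1822]
ee_rot: [-2.317, -2.121, -0.0]
force: [-0.7, 0.3, -3.4]
width: 0.23
```

Emit:
move_arm:
  series:
    - [-0.3,0.8,0,0,0,0]
    - [-0.1,0.4,0,0,0,0]
    - [0,0,0,0,0,0]
    - [0,0,0,0,0,0]

```text
clock: 8.2
position: [0.5165, 0.1749, 0.1821]
ee_rot: [2.318, 2.12, -0.0]
force: [-0.2, 0.0, -3.1]
width: 0.228
```

Run:
```python
from h import *
d=snap("top","pics/t2.png");e=snap("side","pics/s2.png")
A=cv2.resize(cv2.imread("pics/t2.png")[140:280,140:330],(570,420));B=cv2.resize(cv2.imread("pics/s2.png")[60:260,200:400],(600,600))
cv2.imwrite("pics/z2.png",B);cv2.imwrite("pics/z2t.png",A);s=monitor.observe();print(s["position"],s["joints"].round(2),s["width"])
```

```text
[0.51650237 0.17478021 0.18205927] [-0.07  0.39 -0.48  1.79  0.21  1.01 -0.72] 0.2304644498538733
```

View pics/z2.png

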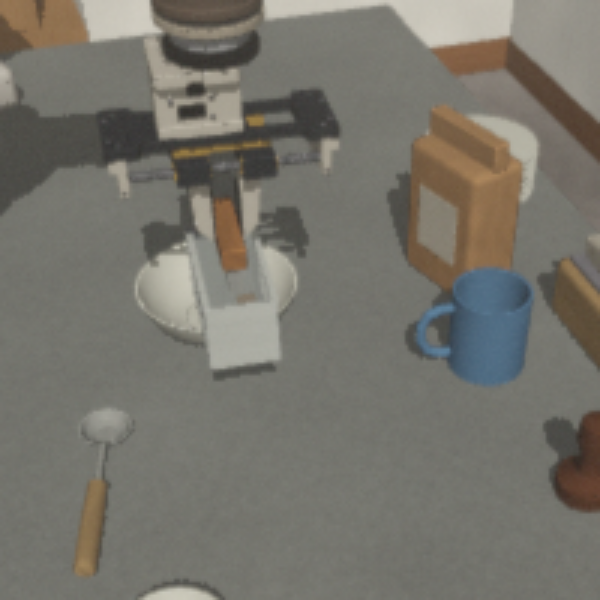

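Emit:
move_arm:
  series:
    - [0,0.54,0.1,-2.49,0.22,0]
    - [0,0.54,0.1,-2.49,0.22,0]
    - [0.1,0.54,0.1,-2.49,0.22,0]
    - [0,0.54,0.1,-2.49,0.22,0]
    - [0,0.58,-0.04,-2.49,0.22,0]
    - [0.1,0.58,-0.04,-2.49,0.22,0]
    - [0,0.58,-0.04,-2.49,0.22,0]
    - [0,0.58,-0.04,-2.49,0.22,0]

```text
clock: 9.1
position: [0.5186, 0.2204, 0.1845]
ee_rot: [2.126, 1.944, -0.376]
force: [0.0, -0.1, -3.9]
width: 0.236
```

Emit:
move_arm:
  series:
    - [0,0.5,-0.12,-2,0.18,0]
    - [0,0.5,-0.12,-2,0.18,0]
    - [0.1,0.5,-0.12,-2,0.18,0]
    - [0,0.5,-0.12,-2,0.18,0]
    - [0,0.5,-0.15,-2,0.18,0]
    - [0.1,0.5,-0.15,-2,0.18,0]
    - [0,0.5,-0.15,-2,0.18,0]
    - [0,0.5,-0.15,-2,0.18,0]

```text
clock: 9.9
position: [0.5207, 0.2607, 0.1735]
ee_rot: [1.952, 1.785, -0.635]
force: [0.5, 0.4, -3.6]
width: 0.236
```

Emit:
move_arm:
  series:
    - [0,0,0,0,0,0]
    - [0,0,0,0,0,0]
    - [0,0,0,0,0,0]
    - [0,0,0,0,0,0]
    - [0,0,0,0,0,0]
    - [0,0,0,0,0,0]
    - [0,0,0,0,0,0]
    - [0,0,0,0,0,0]

```text
clock: 10.7
position: [0.5201, 0.2604, 0.1738]
ee_rot: [1.952, 1.786, -0.635]
force: [0.1, -0.2, -3.7]
width: 0.231
```

Run:
```python
from h import *
d=snap("top","pics/t3.png");e=snap("side","pics/s3.png")
A=cv2.resize(cv2.imread("pics/t3.png")[160:290,130:260],(400,400),interpolation=2);B=cv2.resize(cv2.imread("pics/s3.png")[110:210,220:320],(400,400),interpolation=2)
cv2.imwrite("pics/z3.png",np.hstack([A,B]));s=monitor.observe();R=cv2.Rodrigues(s["ee_rot"])[0];print(s["position"],s["joints"].round(2),s["width"],np.degrees(np.arccos(-R[2,2])),R[:,2],s["force"])
```

```text
[0.52014659 0.2604428  0.1737509 ] [-0.62  0.72 -0.32  1.41  0.53  1.62 -1.14] 0.23410370265301872 36.061209209360435 [-0.05213408 -0.586336   -0.8083886 ] [-0.13586046  0.34147418 -3.11472009]
```

View pics/z3.png

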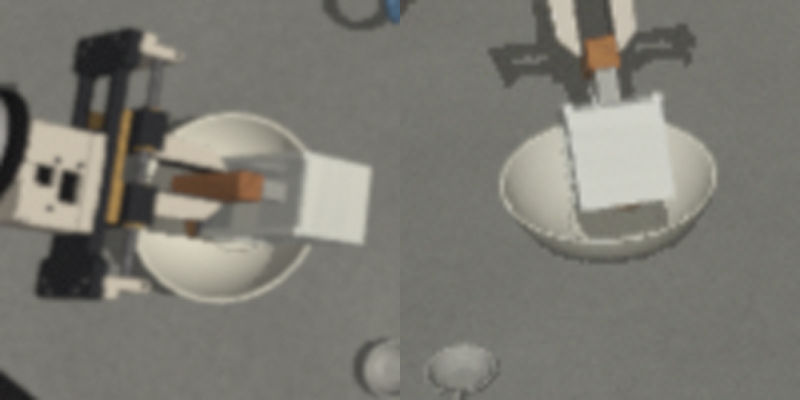

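A lump is visible in the bowl at top crop (192,228). There's a brown speck at the caddy's lower rear edge at side crop (630,208), so I'll tip to 40° and hold before checking again.

Emit:
move_arm:
  series:
    - [0,0.45,0,-2,0.18,0]
    - [0,0.45,0,-2,0.18,0]
    - [0,0,0,0,0,0]
    - [0,0,0,0,0,0]
    - [0,0,0,0,0,0]
    - [0,0,0,0,0,0]
    - [0,0,0,0,0,0]
    - [0,0,0,0,0,0]

```text
clock: 11.6
position: [0.5203, 0.2692, 0.174]
ee_rot: [1.906, 1.744, -0.695]
force: [-0.6, 0.3, -3.3]
width: 0.229
```

Emit:
move_arm:
  series:
    - [0,0,0,0,0,0]
    - [0,0,0,0,0,0]
    - [0,0,0,0,0,0]
    - [0,0,0,0,0,0]
    - [0,0,0,0,0,0]
    - [0,0,0,0,0,0]

```text
clock: 12.2
position: [0.5201, 0.2695, 0.1737]
ee_rot: [1.905, 1.744, -0.695]
force: [0.5, -0.4, -3.4]
width: 0.232
```

Run:
```python
from h import *
d=snap("top","pics/t4.png");e=snap("side","pics/s4.png")
for n in("top","side"):
    for o in outline_of(n,"lump_a"): print(n,round(o["p"],2),o["rect"])
A=cv2.resize(cv2.imread("pics/t4.png")[180:260,150:230],(400,400),interpolation=2);B=cv2.resize(cv2.imread("pics/s4.png")[120:200,230:310],(400,400),interpolation=2)
cv2.imwrite("pics/z4.png",np.hstack([A,B]))
```

```text
(no output)
```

View pics/z4.png

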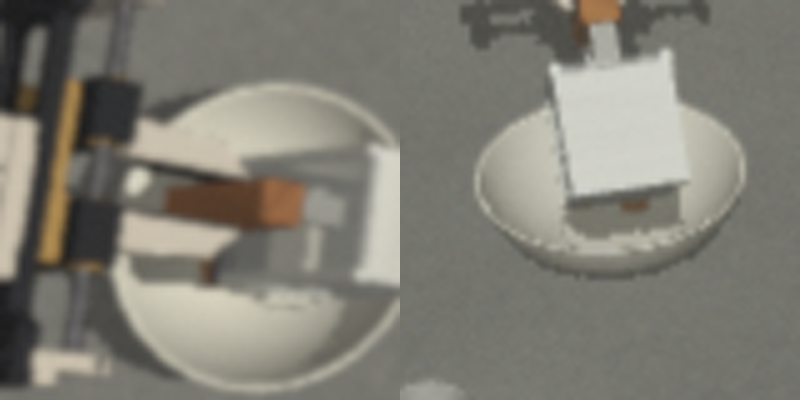

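Run:
```python
from h import *
t=imaging.get_image("top");s=imaging.get_image("side")
print(atz(s,277,161.2,.015),atz(t,191.6,233.6,.015),atz(t,191.6,233.6,.03))
```

```text
[0.54019248 0.29590154 0.015     ] [0.51093244 0.33539558 0.015     ] [0.50890181 0.3300718  0.03      ]
```

Emit:
move_arm:
  series:
    - [0,0,1,0,0,0]
    - [0,0,1.5,0,0,0]
    - [0,0,2,0,0,0]
    - [0,0,2,0,0,0]
    - [0,0,2,0,0,0]
    - [0,0,1.5,0,0,0]
    - [0,0,1,0,0,0]
    - [0,0,0,0,0,0]

```text
clock: 13.3
position: [0.5204, 0.2698, 0.2854]
ee_rot: [1.907, 1.744, -0.692]
force: [-0.5, 0.3, -3.9]
width: 0.236
```

Run:
```python
from h import *
d=snap("top","pics/t5.png");e=snap("side","pics/s5.png")
for n in("top","side"):
    for o in outline_of(n,"lump_a"): print(n,round(o["p"],2),o["rect"])
A=cv2.resize(cv2.imread("pics/t5.png")[180:260,150:230],(400,400),interpolation=2);B=cv2.resize(cv2.imread("pics/s5.png")[90:190,220:320],(400,400),interpolation=2)
cv2.imwrite("pics/z5.png",np.hstack([A,B]))
```

```text
side 0.43 [254.4, 75.5, 32.1, 55.1]
side 0.38 [273.6, 156.4, 6.5, 6.8]
```

View pics/z5.png

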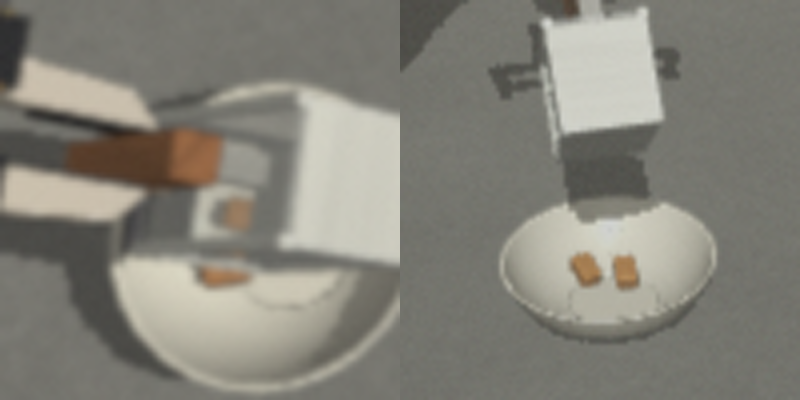

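Both lumps are in the bowl, at side crop (586,268) and (625,271), and the caddy is clear of it. Next I'll level the caddy and carry it back.

Emit:
move_arm:
  series:
    - [0,-0.5,0,2.49,-0.22,0]
    - [0,-0.8,0,2.49,-0.22,0]
    - [0,-0.8,0,2.49,-0.22,0]
    - [0,-1,0,2.49,-0.22,0]
    - [0,-1,0,2.49,-0.22,0]
    - [0,-1,0,2.49,-0.22,0]
    - [0,-1,0,2.49,-0.22,0]
    - [0,-1,0,2.49,-0.22,0]

```text
clock: 14.3
position: [0.5197, 0.1976, 0.2829]
ee_rot: [2.126, 1.946, -0.378]
force: [0.2, 0.1, -3.4]
width: 0.236
```

Emit:
move_arm:
  series:
    - [0.2,-1,0,2.49,-0.22,0]
    - [0.2,-1,0,2.49,-0.22,0]
    - [0.3,-1,0,2.49,-0.22,0]
    - [0.3,-1,0,2.49,-0.22,0]
    - [0.4,-1.2,0,2.49,-0.22,0]
    - [0.5,-1.4,0,2.49,-0.22,0]
    - [0.6,-1.5,0,2.49,-0.22,0]
    - [0.6,-1.5,0,2.49,-0.22,0]

```text
clock: 15.1
position: [0.5505, 0.1012, 0.2828]
ee_rot: [-2.316, -2.121, 0.004]
force: [1.3, 0.1, -3.5]
width: 0.234
```

Emit:
move_arm:
  series:
    - [0.7,-1.6,-0.5,0,0,0]
    - [0.7,-1.6,-1,0,0,0]
    - [0.7,-1.6,-1,0,0,0]
    - [0.7,-1.6,-1,0,0,0]
    - [0.7,-1.6,-1,0,0,0]
    - [0.6,-1.5,-1,0,0,0]
    - [0.5,-1.4,-1,0,0,0]
    - [0.5,-1.4,-1,0,0,0]

```text
clock: 15.9
position: [0.6025, -0.0216, 0.2078]
ee_rot: [2.317, 2.121, -0.002]
force: [-1.3, 1.3, -4.0]
width: 0.234
```

Emit:
move_arm:
  series:
    - [0.5,-1.2,-0.5,0,0,0]
    - [0.3,-0.8,0,0,0,0]
    - [0,0,0,0,0,0]
    - [0,0,0,0,0,0]

```text
clock: 16.3
position: [0.6104, -0.0399, 0.2043]
ee_rot: [2.316, 2.121, -0.001]
force: [-0.1, -0.2, -3.3]
width: 0.233
```

Run:
```python
from h import *
s=monitor.observe();R=cv2.Rodrigues(s["ee_rot"])[0];print(s["position"],R.round(3),s["width"])
```

```text
[ 0.61040334 -0.03994942  0.20429553] [[ 0.088  0.996  0.   ]
 [ 0.996 -0.088 -0.001]
 [-0.001  0.    -1.   ]] 0.232921282992727
```

Emit:
move_arm:
  series:
    - [0.1,-0.9,-0.5,0,0,0]
    - [0.1,-0.9,-1,0,0,0]
    - [0,0,-1.7,0,0,0]
    - [0,0,-1.7,0,0,0]
    - [0,0,-1.7,0,0,0]
    - [0,0,-1.2,0,0,0]
    - [0,0,-1.0,0,0,0]
    - [0,0,-0.5,0,0,0]

```text
clock: 17.1
position: [0.6117, -0.0588, 0.1096]
ee_rot: [-2.317, -2.121, 0.004]
force: [-0.1, -0.7, -3.5]
width: 0.232
```

Emit:
move_arm:
  series:
    - [0,0,-0.2,0,0,0]
    - [0,0,-0.1,0,0,0]
    - [0,0,-0.1,0,0,0]
    - [0,0,-0.1,0,0,0]
    - [0,0,0,0,0,0]
    - [0,0,0,0,0,0]
    - [0,0,0,0,0,0]

```text
clock: 17.8
position: [0.6122, -0.0585, 0.1059]
ee_rot: [2.317, 2.121, -0.002]
force: [1.1, -0.4, -3.2]
width: 0.235
```

Emit:
move_arm:
  series:
    - [0,0.1,-0.1,0,0,0]
    - [0,0,-0.1,0,0,0]
    - [0,0,-0.1,0,0,0]
    - [0,0,0,0,0,0]
    - [0,0,0,0,0,0]
    - [0,0,0,0,0,0]

```text
clock: 18.4
position: [0.6122, -0.0576, 0.1028]
ee_rot: [2.317, 2.121, -0.002]
force: [0.7, 0.6, -3.5]
width: 0.23
```

Emit:
move_arm:
  series:
    - [0,0,-0.05,0,0,0]
    - [0,0,-0.05,0,0,0]
    - [0,0,0,0,0,0]
    - [0,0,0,0,0,0]

```text
clock: 18.8
position: [0.6124, -0.0576, 0.1021]
ee_rot: [2.316, 2.12, -0.001]
force: [0.3, 0.3, -0.1]
width: 0.238
```

Now down: the 3.5 N load has come off the wrist. Releasing slowly.

Emit:
move_arm:
  series:
    - [0,0,0,0,0,0]
    - [0,0,0,0,0,0]
    - [0,0,0,0,0,0]
    - [0,0,0,0,0,0]
    - [0,0,0,0,0,0]
    - [0,0,0,0,0,0]
  grip: 0.8

```text
clock: 19.4
position: [0.6122, -0.0576, 0.1017]
ee_rot: [2.317, 2.121, -0.002]
force: [0.4, -0.0, 0.3]
width: 0.705
```

Emit:
move_arm:
  series:
    - [0,0,0,0,0,0]
    - [0,0,0,0,0,0]
    - [0,0,0,0,0,0]
    - [0,0,0,0,0,0]

```text
clock: 19.8
position: [0.6122, -0.0576, 0.1018]
ee_rot: [2.317, 2.121, -0.002]
force: [0.1, 0.9, 0.0]
width: 0.799
```

Emit:
move_arm:
  series:
    - [0,0,0.5,0,0,0]
    - [0,0,1.5,0,0,0]
    - [0,0,2,0,0,0]
    - [0,0,3,0,0,0]
    - [0,0,3,0,0,0]
    - [0,0,3,0,0,0]
    - [0,0,3,0,0,0]
    - [0,0,2,0,0,0]

```text
clock: 20.6
position: [0.6127, -0.0573, 0.2858]
ee_rot: [2.315, 2.119, 0.002]
force: [0.1, 0.5, -0.3]
width: 0.798
```

Run:
```python
from h import *
e=snap("side","pics/s6.png"); t=snap("top","pics/t6.png")
B=cv2.resize(cv2.imread("pics/s6.png")[110:270,220:420],(750,600),interpolation=2)
cv2.imwrite("pics/z6.png",B);s=monitor.observe();print(s["clock"],s["position"],s["width"])
a=cv2.imread("pics/side0.png")[185:260,315:375].astype(int);b=cv2.imread("pics/s6.png")[185:260,315:375].astype(int);print(abs(a-b).mean())
```

```text
20.7 [ 0.61376383 -0.0572419   0.28659607] 0.801359352343004
1.9854814814814814
```

View pics/z6.png

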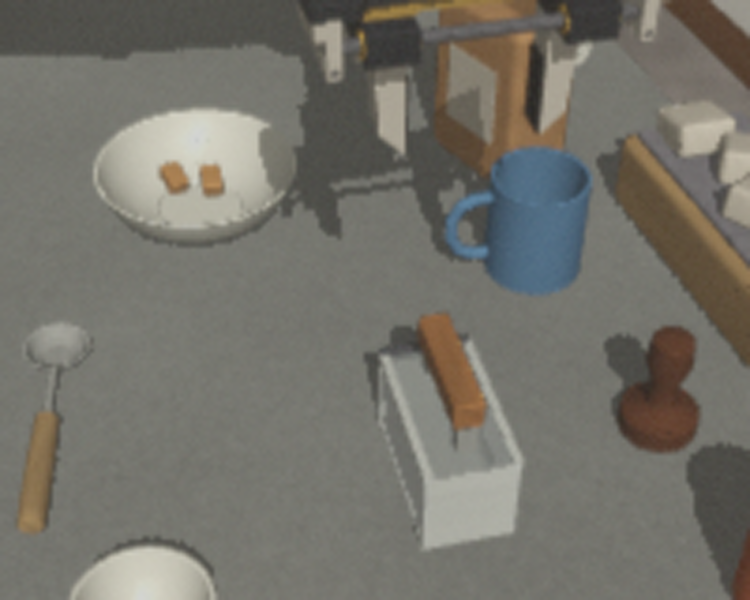

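The picture shows the caddy upright and empty in its place at (450,450). Both lumps are in the upright bowl at (175,178) and (211,180), and the gripper is clear. Signing off.

```bash
python3 -c "
from h import *
print(workorder.sign_off())"
```

```text
the job is handed in; nothing more can be done
None
```

The job is done and handed in at about 21 s on the robot's clock, against the 53 s limit. I lifted the clear caddy by its handle and tipped it flap end down, low over the wide bowl. I held it at 36° and then 40°, levelled it, set it back and let go.

**Last checks:**
- **Lumps and bowl:** the final side view shows both lumps lying in the bowl, and the bowl standing upright.
- **Caddy:** it stands upright and empty. The tool let go within about 1 mm of where it first gripped, and the 3.5 N load was off the wrist before it opened.
- **Gripper:** it is open and about 18 cm above its release point, touching nothing.

**What failed or was unclear:**
- **Lump detection:** the lump detector found nothing while the caddy was tipped and gave only weak results afterwards. I confirmed the lumps by eye instead.
- **Extra tilt:** at 36° I could not clearly see both lumps, so I went to 40° and held it. That second step may not have been needed.
- **Flap:** I did not look closely at the flap after setting the caddy down.

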